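# Load the magnetic chuck with the brackets of one hand

### The arm

A 6-joint arm with a two-finger parallel gripper is mounted at the origin on the work surface. World frame = base frame: x ahead of the robot, y to its left, z up, the work surface at z = 0. Lengths are in m, angles in rad, forces in N, time in s.
With the tool pointing down it reaches from about 0.3 to 0.875 m from the base axis. Payload 4.2 kg.
Tool frame: the origin (TCP) lies midway between the tips of the shut fingers; the grasp point (between the pads) lies hold_point_z behind it (hold_point_z is the distance from the TCP to the grasp point, in m); z points along the fingers, x is the direction in which the jaws open and shut, and the axes are right-handed (so a half turn about z gives the same grasp; the last joint's range is limited). The gripper opens to 85 mm and grips with 20 to 120 N. Pads are 22 mm wide; open, the fingers measure 114 mm over their backs; the gripper's body (76 mm by 85 mm) begins 54 mm behind the grasp point. The pads swing forward as they close: fully open they stand 13 mm farther back than shut.
Start: joints at [-1.155, 0.32, 1.565, -0, 1.257, -0.02], TCP at [0.243, -0.521, 0.231] pointing down, gripper open.
Joint ranges: [-3.11, 3.11], [-0.84, 2.01], [0.21, 2.61], [-1.34, 4.49], [0.05, 2.63], [-2.56, 2.56]. Speed limits (rad/s): [2.57, 2.57, 3.14, 3.14, 3.14, 3.14].

### API

Orientations are given as a rotation vector (axis times angle).
In Python, from rig import * gives the robot as it stands. Calls block until the motion is done:
- move_ptp(position, orientation): joint-space move of the TCP to a pose.
- move_straight(position, speed=0.15, frame=None, contact_N=None): straight line of the TCP; frame=None keeps the orientation; speed is the mean speed in m/s. With contact_N (N) it stops when the force on the tool has changed by that much, and returns True; else False.
- set_joints(angles): joint-space move.
- open_gripper() and close_gripper(): open the fingers fully, or close them until they stop; the grip force is fixed at half the most.
- hold(seconds).
- ik(position, orientation): joint angles nearest the present ones, or None.
- camera(name): name is "scene" or "top"; returns the picture (384x512x3 uint8, red, green, blue); there is no depth.
- camera_params(name): a dict with "camera_matrix" (3x3 intrinsics, pixels), "cam_to_world" (4x4, takes a point from camera to world coordinates). Camera axes: x right, y up, looking along -z (the intrinsics and any distortion apply to the point x, -y, -z); pixel columns grow to the right and rows downward; lengths in m; the calibration is good to about 2 mm. A picture is of the moment at which its call begins. camera_params takes no time and is no camera call.
A pose or a line that the arm cannot do raises Unreachable and nothing moves.
- hand_in(): hands the job in, once; it reports no verdict.
Readings, each from a call of its own:
- read_clock(): time.
- read_joint_pos(): joint angles.
- read_qvel(): joint speeds.
- read_effort(): joint torques, N m.
- read_position(): TCP position.
- read_ee_rot(): TCP orientation.
- read_contact_force(): force on the tool from outside, world axes, zero at the start.
- read_torque(): the same for the moment, N m.
- read_grip_width(): finger opening in m.
Only numpy, scipy, OpenCV 4.12 (cv2) and the standard library are available. Lean on these libraries where they do the work, as an engineer would, in place of code of your own. Each camera call takes 0.05 s, during which the arm holds its last target.

### The job

The bracket already lying on the magnetic chuck shows which hand is to be ground next: lay every loose bracket of that hand flat on the chuck and squarely across it, base down, and only then turn the controller's switch clockwise to its stop. The mirror-image brackets go flat, base down, on the wooden set-down board, where one of them lies already. Set every bracket down gently, without dropping it, and leave the two brackets already laid out and everything else on the bench as they are.

Things in the scene. Friction and masses are not known exactly. Their poses are not given: they have to be found in the camera images.
- left1: left-hand steel bracket, 0.55 kg +-15 %: base 100 (x) x 52 (y) x 9 mm; on it one upright 12 mm thick (y), 48 mm long (x), top at z = 60 mm, on the +y long edge (centre x = -26, y = 20 mm), -x half only: seen with the upright at the far edge, it is at the left end. Origin: centre of base underside, z up. Lies loose on the bench, base down, any yaw; may be absent.
- left2: left-hand steel bracket, 0.55 kg +-15 %: base 100 (x) x 52 (y) x 9 mm; on it one upright 12 mm thick (y), 48 mm long (x), top at z = 60 mm, on the +y long edge (centre x = -26, y = 20 mm), -x half only: seen with the upright at the far edge, it is at the left end. Origin: centre of base underside, z up. Lies loose on the bench, base down, any yaw; may be absent.
- left3: left-hand steel bracket, 0.55 kg +-15 %: base 100 (x) x 52 (y) x 9 mm; on it one upright 12 mm thick (y), 48 mm long (x), top at z = 60 mm, on the +y long edge (centre x = -26, y = 20 mm), -x half only: seen with the upright at the far edge, it is at the left end. Origin: centre of base underside, z up. Lies loose on the bench, base down, any yaw; may be absent.
- right1: right-hand steel bracket, 0.55 kg +-15 %: base 100 (x) x 52 (y) x 9 mm; on it one upright 12 mm thick (y), 48 mm long (x), top at z = 60 mm, on the +y long edge (centre x = +26, y = 20 mm), +x half only: seen with the upright at the far edge, it is at the right end. Origin: centre of base underside, z up. Lies loose on the bench, base down, any yaw; may be absent.
- right2: right-hand steel bracket, 0.55 kg +-15 %: base 100 (x) x 52 (y) x 9 mm; on it one upright 12 mm thick (y), 48 mm long (x), top at z = 60 mm, on the +y long edge (centre x = +26, y = 20 mm), +x half only: seen with the upright at the far edge, it is at the right end. Origin: centre of base underside, z up. Lies loose on the bench, base down, any yaw; may be absent.
- right3: right-hand steel bracket, 0.55 kg +-15 %: base 100 (x) x 52 (y) x 9 mm; on it one upright 12 mm thick (y), 48 mm long (x), top at z = 60 mm, on the +y long edge (centre x = +26, y = 20 mm), +x half only: seen with the upright at the far edge, it is at the right end. Origin: centre of base underside, z up. Lies loose on the bench, base down, any yaw; may be absent.
- first_left: left-hand steel bracket, 0.55 kg +-15 %: base 100 (x) x 52 (y) x 9 mm; on it one upright 12 mm thick (y), 48 mm long (x), top at z = 60 mm, on the +y long edge (centre x = -26, y = 20 mm), -x half only: seen with the upright at the far edge, it is at the left end. Origin: centre of base underside, z up. Already laid out, base down, on the chuck (then the run is left-hand) or on the board.
- first_right: right-hand steel bracket, 0.55 kg +-15 %: base 100 (x) x 52 (y) x 9 mm; on it one upright 12 mm thick (y), 48 mm long (x), top at z = 60 mm, on the +y long edge (centre x = +26, y = 20 mm), +x half only: seen with the upright at the far edge, it is at the right end. Origin: centre of base underside, z up. Already laid out, base down, on the chuck (then the run is right-hand) or on the board.
- chuck: Electromagnetic chuck, fixed, on the left or right of the bench: grey block 350 (x) x 150 (y) x 40 mm, bright top with thin brass lines. Origin: centre of underside, so its top is at z = 40; x roughly away from the robot. A 22 mm long, 14 mm high lug beyond each end. Holds four brackets lying across it (lengths along y), side by side, about 75 mm apart.
- board: Set-down board, fixed: wooden block 350 (x) x 170 (y) x 40 mm with a black rubber top, no rim. Origin: centre of its underside, x along its length; its top is 40 mm above. Stands on the other side of the bench from the chuck.
- controller: Chuck controller, fixed: cream box 80 x 70 x 60 mm beyond the loose brackets, with a black rotary switch on top. Origin: centre of its underside; z up.
- switch (a joint): Rotary switch of the controller, in rad: about 0 off (as it starts), 1.05 on, at its stop; grows clockwise seen from above. Turns with light friction (0.08 N m) and stays where it is left.
- switch_grip (a point): On the switch's vertical axis, 97 mm above the bench, at the height to grip; it turns with the switch. The grip is an upright bar 42 mm long along this point's own x, 14 mm thick along its y, reaching from 23 mm below this point, where it stands on a disc of 44 mm diameter, up to 7 mm above it.
- vblock: Bystander: dark steel V-block 70 x 50 x 45 mm; leave alone.
- square: Bystander: steel try square, 75 mm stock and 110 mm blade, lying flat; leave alone.
- caliper: Bystander: caliper, 200 mm long, lying flat; leave alone.
- oilcan: Bystander: metal bottle, 60 mm diameter, 150 mm high; leave alone.
- brush: Bystander: bench brush, 200 mm long; leave alone.
- wrench: Bystander: wrench, 180 mm long, lying flat; leave alone.

How it is judged:
By the outcome, as a careful person would: the job done as asked, in the order asked, and still so for the second after the job is handed in, with the robot touching nothing.
Of left1, right1, left2, right2, left3, right3 only 4 to 6 are there at a start; the rules pass over those that are not, and their reading is None.
At some moment in a run one of left1, left2, left3, right1, right2, right3 may be knocked a few centimetres aside while the robot is not near it.
It also fails if it takes over 210 s, if anything falls off the work surface, if the arm or the gripper's body presses on something with over 40 N, if the wrist force passes 120 N, or if a joint passes its speed limit or range.

## Working session

There is one attempt and no reset: what is moved stays moved. The work goes in short steps, each a Python script; the robot and the scene stay as the last script left them, time stands still between calls to the robot, and variables do not carry over. Pictures are saved under pics/ and viewed, and the job is handed in when it is done.

```bash
ls; mkdir -p pics; python3 - <<'E'
from rig import *
import cv2
for n in("scene","top"):
    im=camera(n); p=camera_params(n)
    cv2.imwrite(f"pics/{n}0.png",cv2.resize(im[:,:,::-1],(800,600),interpolation=cv2.INTER_CUBIC))
    cv2.imwrite(f"{n}_raw.png",im[:,:,::-1])
    print(n,p)
import rig
print([x for x in dir(rig) if not x.startswith('_')], read_clock(), read_ee_rot(), read_grip_width())
try: print(hold_point_z)
except Exception as e: print(e)
E
```

```text
pics
scene {'camera_matrix': array([[425.51655996,   0.        , 251.17072869],
       [  0.        , 425.51655996, 192.27809256],
       [  0.        ,   0.        ,   1.        ]]), 'cam_to_world': array([[-0.62649612, -0.64777807,  0.43345839,  1.25650118],
       [ 0.7793142 , -0.51124853,  0.36234559,  0.56449218],
       [-0.01311456,  0.56480838,  0.82511787,  1.42859626],
       [ 0.        ,  0.        ,  0.        ,  1.        ]])}
top {'camera_matrix': array([[411.09456001,   0.        , 261.7323537 ],
       [  0.        , 411.09456001, 193.13745824],
       [  0.        ,   0.        ,   1.        ]]), 'cam_to_world': array([[ 0.02270112,  0.99081079, -0.13333659,  0.3708942 ],
       [-0.99967729,  0.02097596, -0.01432909, -0.01690741],
       [-0.01140055,  0.13361885,  0.99096722,  1.48041724],
       [ 0.        ,  0.        ,  0.        ,  1.        ]])}
['Unreachable', 'camera', 'camera_params', 'close_gripper', 'hand_in', 'hold', 'hold_point_z', 'ik', 'move_ptp', 'move_straight', 'open_gripper', 'read_clock', 'read_contact_force', 'read_ee_rot', 'read_effort', 'read_grip_width', 'read_joint_pos', 'read_position', 'read_qvel', 'read_torque', 'set_joints'] 0.1 [-2.64842654e+00  1.68817041e+00  2.09073641e-03] 0.08534109508416128
0.0187
```

View pics/top0.png

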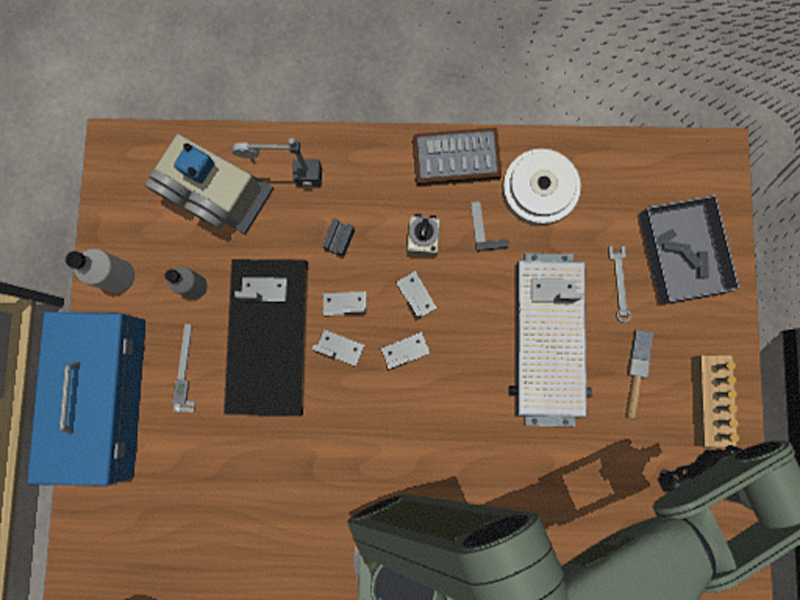

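View pics/scene0.png

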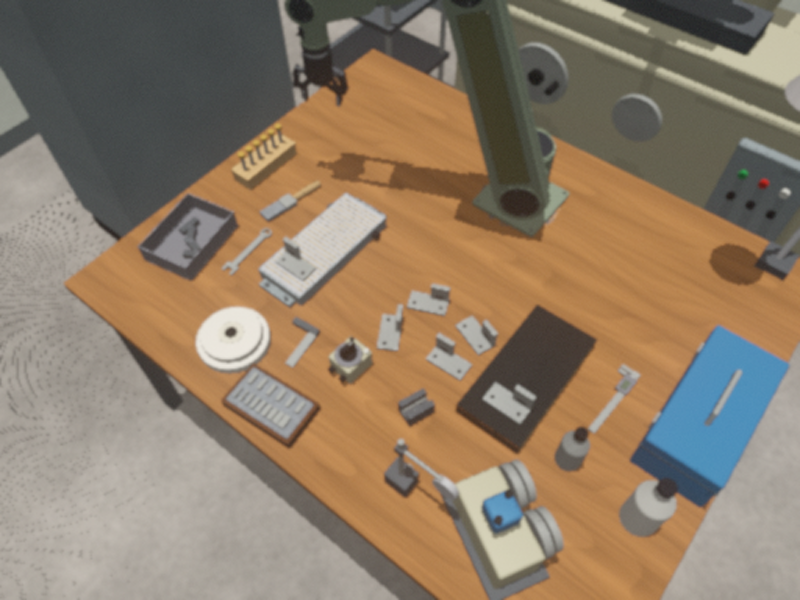

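The top view shows four loose brackets in the middle, at about (345,303), (416,294), (338,348) and (405,350). The board is on the left with one bracket at (262,289). The chuck is on the right with one at (556,289). I'll zoom in to read which hand each one is.

```bash
python3 - <<'E'
import cv2
a=cv2.imread("top_raw.png"); 
cv2.imwrite("pics/topz.png",cv2.resize(a[130:280,140:300],(800,750))[:600])
cv2.imwrite("pics/topz2.png",cv2.resize(a[130:280,310:410],(400,600)))
b=cv2.imread("scene_raw.png")
cv2.imwrite("pics/scz.png",cv2.resize(b[120:290,150:390],(800,567)))
E
```

```text
(no output)
```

View pics/topz.png

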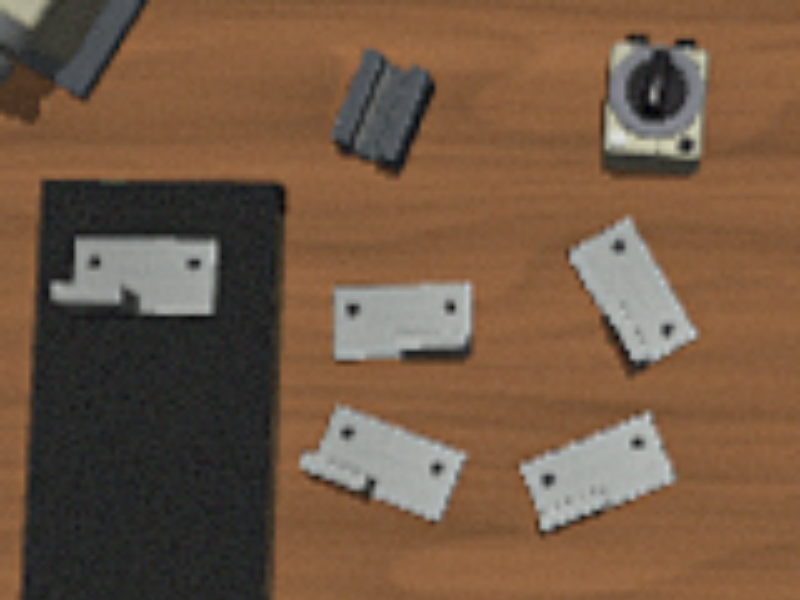

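View pics/topz2.png

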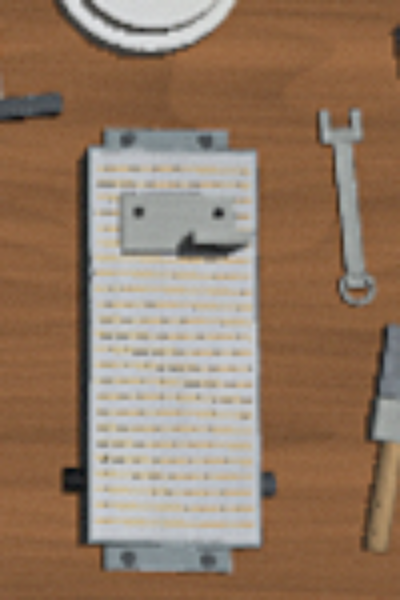

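View pics/scz.png

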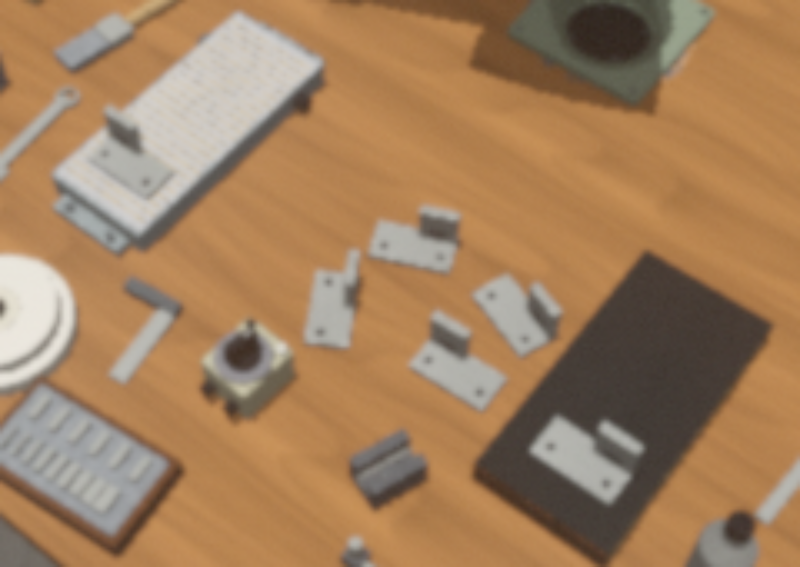

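The chuck bracket's upright is on the near edge at the image right, which makes it left-hand, so the run is left-hand. The board bracket is right-hand.

| Loose bracket | Pixel in zoom | Hand |
|---|---|---|
| A | (403,320) | left |
| B | (633,290) | left |
| C | (385,460) | right |
| D | (600,470) | right |

The scene view agrees on all four. Next I'll measure them.

```bash
cat > h.py <<'E'
import numpy as np, cv2
from rig import *
from scipy.spatial.transform import Rotation as R
def ray(name,uv,z):
    p=camera_params(name);K=p["camera_matrix"];T=p["cam_to_world"]
    uv=np.atleast_2d(np.asarray(uv,float))
    d=np.c_[(uv[:,0]-K[0,2])/K[0,0],-(uv[:,1]-K[1,2])/K[1,1],-np.ones(len(uv))]@T[:3,:3].T
    o=T[:3,3]; return (o+d*((z-o[2])/d[:,2])[:,None])[:,:2]
def proj(name,P):
    p=camera_params(name);K=p["camera_matrix"];T=p["cam_to_world"]
    c=(np.atleast_2d(P)-T[:3,3])@T[:3,:3]
    return np.c_[K[0,0]*c[:,0]/-c[:,2]+K[0,2],K[1,1]*-c[:,1]/-c[:,2]+K[1,2]]
def greymask(im):
    h=cv2.cvtColor(im,cv2.COLOR_RGB2HSV)
    return ((h[...,1]<45)&(h[...,2]>120)).astype(np.uint8)*255
def brackets(im,S=6,roi=(195,180,285,245),z=.009):
    x0,y0,x1,y1=roi
    c=cv2.resize(im[y0:y1,x0:x1],None,fx=S,fy=S,interpolation=cv2.INTER_CUBIC)
    m=greymask(c)
    cs,_=cv2.findContours(m,cv2.RETR_EXTERNAL,cv2.CHAIN_APPROX_NONE)
    out=[]
    g=cv2.cvtColor(c,cv2.COLOR_RGB2GRAY)
    f=lambda q:(np.asarray(q,float)+.5)/S-.5+np.array([x0,y0])
    for k in cs:
        if cv2.contourArea(k)<150*S*S: continue
        W=ray("top",f(k[:,0]),z)
        r=cv2.minAreaRect((W*1000).astype(np.float32))
        fill=np.zeros(m.shape,np.uint8); cv2.drawContours(fill,[k],-1,255,-1)
        fill=cv2.erode(fill,np.ones((2*S+1,2*S+1)))
        hs=[]
        dk=((g<125)&(fill>0)).astype(np.uint8)
        n,_,st,ce=cv2.connectedComponentsWithStats(dk)
        for i in range(1,n):
            if st[i,4]>12: hs.append((st[i,4],*np.round(ray("top",f(ce[i]),z)[0],4),*np.round(f(ce[i]),1)))
        out.append((np.round(W.mean(0),3),r,hs,W))
    return out
E
python3 - <<'E'
from h import *
im=cv2.imread("top_raw.png")[:,:,::-1]
for roi in((195,180,285,245),(140,160,195,215),(330,160,380,205)):
    z=.009 if roi[0]==195 else .049
    for o in brackets(im.copy(),roi=roi,z=z):
        print(o[0],"rect",np.round(o[1][0],1),np.round(o[1][1],1),round(o[1][2],1)); [print("   ",q) for q in o[2]]
E
```

```text
[0.458 0.011] rect [457.6  12.1] [ 54.8 103.2] 22.5
    (np.int32(172), np.float64(0.479), np.float64(-0.0167), np.float64(267.0), np.float64(218.1))
    (np.int32(222), np.float64(0.4512), np.float64(0.0466), np.float64(249.2), np.float64(225.5))
[0.46  0.164] rect [462.4 165.7] [110.5  53.8] 69.9
    (np.int32(217), np.float64(0.4816), np.float64(0.1916), np.float64(209.0), np.float64(216.1))
    (np.int32(189), np.float64(0.4575), np.float64(0.1266), np.float64(226.9), np.float64(223.3))
[0.565 0.157] rect [563.3 154.6] [ 53.3 100.2] 3.1
    (np.int32(180), np.float64(0.5745), np.float64(0.1208), np.float64(229.6), np.float64(190.9))
    (np.int32(254), np.float64(0.571), np.float64(0.1913), np.float64(210.1), np.float64(191.5))
[ 0.584 -0.011] rect [586.5 -10.9] [101.2  53.6] 31.7
    (np.int32(192), np.float64(0.5611), np.float64(-0.0365), np.float64(273.0), np.float64(195.5))
[0.586 0.339] rect [587.5 341.5] [114.6  54. ] 88.1
    (np.int32(265), np.float64(0.5957), np.float64(0.37), np.float64(158.4), np.float64(182.0))
    (np.int32(224), np.float64(0.5958), np.float64(0.2995), np.float64(178.3), np.float64(182.3))
[ 0.61  -0.314] rect [ 605.6 -315.8] [152.6 148.4] 0.3
    (np.int32(513), np.float64(0.6714), np.float64(-0.3446), np.float64(360.9), np.float64(165.0))
    (np.int32(258), np.float64(0.6072), np.float64(-0.2854), np.float64(344.2), np.float64(182.6))
    (np.int32(263), np.float64(0.6077), np.float64(-0.3553), np.float64(364.1), np.float64(182.8))
    (np.int32(2763), np.float64(0.5754), np.float64(-0.336), np.float64(358.7), np.float64(191.8))
```

```bash
python3 - <<'E'
from h import *
im=cv2.imread("top_raw.png")[:,:,::-1].copy()
for o in brackets(im,roi=(195,168,285,245)):
    print(o[0],"rect",np.round(o[1][0],1),np.round(o[1][1],1),round(o[1][2],1)); [print("   ",q) for q in o[2]]
S=4
def rect(m,off,nm):
    cs,_=cv2.findContours(m,cv2.RETR_EXTERNAL,cv2.CHAIN_APPROX_NONE)
    k=max(cs,key=cv2.contourArea)[:,0]
    W=ray("top",(k+.5)/S-.5+off,.04); r=cv2.minAreaRect((W*1000).astype(np.float32))
    print(nm,r); print(np.round(cv2.boxPoints(r),0).tolist())
x0,y0,x1,y1=320,150,400,285
c=cv2.resize(im[y0:y1,x0:x1],None,fx=S,fy=S,interpolation=cv2.INTER_CUBIC)
h=cv2.cvtColor(c,cv2.COLOR_RGB2HSV)
m=((h[...,2]>185)&(h[...,1]<120)).astype(np.uint8)*255
m=cv2.morphologyEx(m,cv2.MORPH_CLOSE,np.ones((25,25)))
cv2.imwrite("pics/mc.png",np.hstack([m,h[...,2]]))
rect(m,np.array([x0,y0]),"chuck")
x0,y0,x1,y1=135,155,205,275
c=cv2.resize(im[y0:y1,x0:x1],None,fx=S,fy=S,interpolation=cv2.INTER_CUBIC)
h=cv2.cvtColor(c,cv2.COLOR_RGB2HSV)
m2=((h[...,2]<60)).astype(np.uint8)*255
m2=cv2.morphologyEx(m2,cv2.MORPH_CLOSE,np.ones((9,9)));m2=cv2.morphologyEx(m2,cv2.MORPH_OPEN,np.ones((25,25)))
cv2.imwrite("pics/mb.png",np.hstack([m2,h[...,2]]))
rect(m2,np.array([x0,y0]),"board")
E
```

```text
[0.458 0.011] rect [457.6  12.1] [ 54.8 103.2] 22.5
    (np.int32(172), np.float64(0.479), np.float64(-0.0167), np.float64(267.0), np.float64(218.1))
    (np.int32(222), np.float64(0.4512), np.float64(0.0466), np.float64(249.2), np.float64(225.5))
[0.46  0.164] rect [462.4 165.7] [110.5  53.8] 69.9
    (np.int32(217), np.float64(0.4816), np.float64(0.1916), np.float64(209.0), np.float64(216.1))
    (np.int32(189), np.float64(0.4575), np.float64(0.1266), np.float64(226.9), np.float64(223.3))
[0.565 0.157] rect [563.3 154.6] [ 53.3 100.2] 3.1
    (np.int32(180), np.float64(0.5745), np.float64(0.1208), np.float64(229.6), np.float64(190.9))
    (np.int32(254), np.float64(0.571), np.float64(0.1913), np.float64(210.1), np.float64(191.5))
[ 0.588 -0.011] rect [586.8 -10.8] [101.9  53.9] 31.5
    (np.int32(219), np.float64(0.6215), np.float64(-0.0001), np.float64(263.3), np.float64(178.8))
    (np.int32(192), np.float64(0.5611), np.float64(-0.0365), np.float64(273.0), np.float64(195.5))
chuck ((492.74945068359375, -317.24072265625), (143.91293334960938, 341.58990478515625), 89.97956085205078)
[[322.0, -389.0], [664.0, -389.0], [664.0, -245.0], [322.0, -245.0]]
board ((481.05120849609375, 324.68731689453125), (349.688720703125, 173.02723693847656), 0.6109306216239929)
[[305.0, 409.0], [307.0, 236.0], [657.0, 240.0], [655.0, 413.0]]
```

View pics/mc.png

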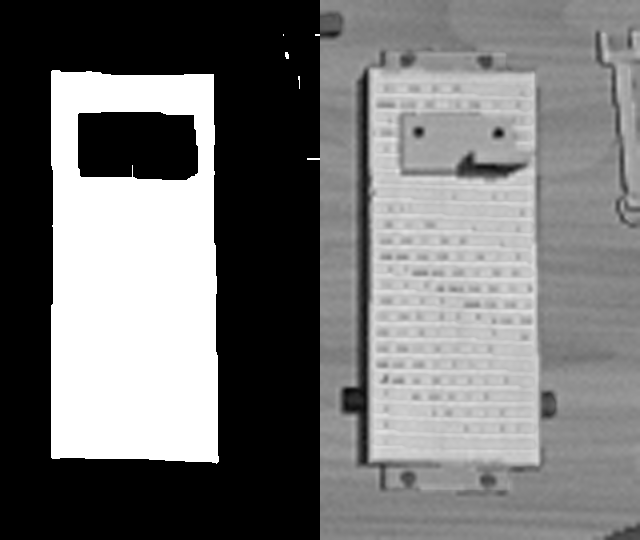

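View pics/mb.png

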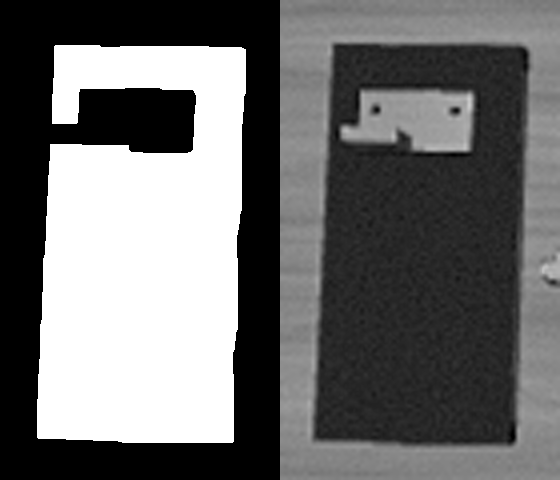

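```bash
cat >> h.py <<'E'
def poses(im,roi=(195,168,285,245),z=.009,HO=.0085):
    """list of dict(c, n, hand, yaw): n unit vector toward upright edge"""
    res=[]
    for ctr,r,hs,W in brackets(im,roi=roi,z=z):
        if len(hs)<2: print("holes?",ctr,len(hs)); continue
        P=np.array([h[1:3] for h in hs]); 
        best=min(((i,j) for i in range(len(P)) for j in range(i)),key=lambda t:abs(np.linalg.norm(P[t[0]]-P[t[1]])-.07))
        a,b=P[best[0]],P[best[1]]; M=(a+b)/2; d=(b-a); L=np.linalg.norm(d); d/=L
        n=np.array([-d[1],d[0]]); 
        if n@(np.array(r[0])/1000-M)<0: n=-n
        res.append(dict(c=M+HO*n,n=n,L=L,rc=np.array(r[0])/1000))
    return res
def xax(n): return np.array([n[1],-n[0]])
def ori(n):
    x=np.array([n[0],n[1],0.]); z=np.array([0,0,-1.]); y=np.cross(z,x)
    return R.from_matrix(np.c_[x,y,z]).as_rotvec()
def grip_pt(p,s): # s=-1 left, +1 right
    return p['c']+.020*p['n']+s*.018*xax(p['n'])
E
python3 - <<'E'
from h import *
im=cv2.imread("top_raw.png")[:,:,::-1].copy(); sc=cv2.imread("scene_raw.png")[:,:,::-1].copy()
print("grip offs",)
S=3
a=cv2.resize(im,None,fx=S,fy=S,interpolation=cv2.INTER_CUBIC);b=cv2.resize(sc,None,fx=S,fy=S,interpolation=cv2.INTER_CUBIC)
for roi,z in (((195,168,285,245),.009),((140,160,195,215),.049)):
  for p in poses(im,roi,z):
    print({k:np.round(v,4) for k,v in p.items()})
    for s,col in((-1,(255,0,0)),(1,(0,0,255))):
        X=xax(p['n']); n=p['n']; u=p['c']+20e-3*n+s*26e-3*X
        pts=[np.r_[u+i*24e-3*X+j*6e-3*n,z+.051] for i,j in((-1,-1),(1,-1),(1,1),(-1,1))]
        bs=[np.r_[p['c']+i*50e-3*X+j*26e-3*n,z] for i,j in((-1,-1),(1,-1),(1,1),(-1,1))]
        for nm,img in(("top",a),("scene",b)):
            for q,cc in((pts,col),(bs,(0,255,0))):
                cv2.polylines(img,[np.int32(np.round((proj(nm,q)+.5)*S-.5))],True,cc,1)
cv2.imwrite("pics/ot.png",np.ascontiguousarray(a[480:740,400:880,::-1]))
cv2.imwrite("pics/os.png",np.ascontiguousarray(b[520:820,600:1200,::-1]))
# chuck edges
g=cv2.cvtColor(im,cv2.COLOR_RGB2GRAY).astype(float)
L=[];Rr=[]
for row in range(175,262,1):
    pr=cv2.GaussianBlur(g,(3,3),0)[row,320:400]
    d=np.diff(pr)
    i=np.argmax(d[:25]); j=40+np.argmin(d[40:62]); L.append((320.5+i,row)); Rr.append((320.5+j,row))
for q in(L,Rr):
    w=ray("top",q,.04); f=np.polyfit(w[:,0],w[:,1],1); e=w[:,1]-np.polyval(f,w[:,0]); k=abs(e-np.median(e))<.004
    f=np.polyfit(w[k,0],w[k,1],1); print("edge slope deg",np.degrees(f[0]),"y at .493",np.polyval(f,.493),k.mean())
E
```

```text
grip offs
{'c': array([0.4573, 0.0115]), 'n': array([-0.9156, -0.4021]), 'L': np.float64(0.0691), 'rc': array([0.4576, 0.0121])}
{'c': array([0.4616, 0.1621]), 'n': array([-0.9376,  0.3476]), 'L': np.float64(0.0693), 'rc': array([0.4624, 0.1657])}
{'c': array([0.5643, 0.1556]), 'n': array([-0.9988, -0.0496]), 'L': np.float64(0.0706), 'rc': array([0.5633, 0.1546])}
{'c': array([ 0.5869, -0.011 ]), 'n': array([-0.5162,  0.8565]), 'L': np.float64(0.0705), 'rc': array([ 0.5868, -0.0108])}
{'c': array([0.5873, 0.3347]), 'n': array([-1.    , -0.0014]), 'L': np.float64(0.0705), 'rc': array([0.5875, 0.3415])}
edge slope deg -0.23779926765187862 y at .493 -0.2434198389029378 1.0
edge slope deg 0.17701406806678457 y at .493 -0.3904420800492835 0.9885057471264368
```

View pics/ot.png

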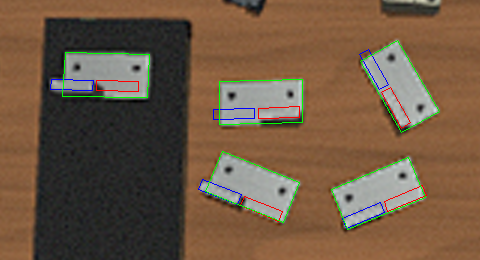

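View pics/os.png

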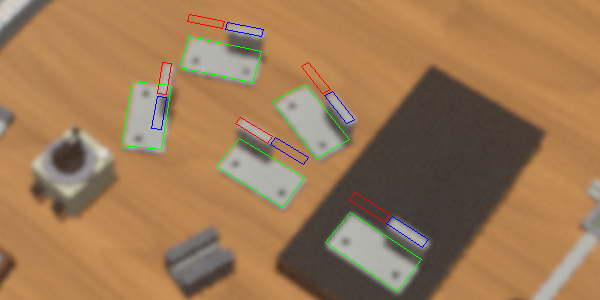

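The projected outlines match in both views: A and B are left-hand (red), C and D right-hand (blue), and the hole spacing is about 70 mm as expected. I'll place the first left bracket.

```bash
cat >> h.py <<'E'
HOME=[-1.155,.32,1.565,0,1.257,-.02]
ZG=.022
def fresh(target,tol=.07):
    im=camera("top"); ps=poses(im)
    for p in ps: print("seen",np.round(p['c'],4),np.round(p['n'],3),round(p['L'],4))
    best=min(ps,key=lambda p:np.linalg.norm(p['c']-target))
    assert np.linalg.norm(best['c']-target)<tol
    return best
def pick_place(p,s,c2,n2,top=.040):
    n2=np.array(n2,float); q=dict(c=np.array(c2,float),n=n2)
    g1,g2=grip_pt(p,s),grip_pt(q,s)
    opts=[]
    for sg in(1,-1):
        o1,o2=ori(sg*p['n']),ori(sg*n2)
        js=[ik(np.r_[g,z],o) for g,o,z in((g1,o1,.2),(g1,o1,ZG),(g2,o2,.2),(g2,o2,ZG+top))]
        if any(j is None for j in js): continue
        opts.append((max(abs(j[5]) for j in js),o1,o2,js))
    opts.sort(key=lambda t:t[0]); print("q6max",[round(t[0],2) for t in opts])
    _,o1,o2,js=opts[0]
    move_ptp(np.r_[g1,.20],o1); move_straight(np.r_[g1,.09])
    hit=move_straight(np.r_[g1,ZG],speed=.06,contact_N=8); print("desc hit",hit,read_position())
    close_gripper(); w=read_grip_width(); print("grip",w)
    if abs(w-.012)>.004: open_gripper(); move_straight(np.r_[g1,.2]); raise SystemExit("bad grip")
    move_straight(np.r_[g1,.05],speed=.06); move_straight(np.r_[g1,.20])
    move_ptp(np.r_[g2,.20],o2); print("width carry",read_grip_width(),"F",read_contact_force())
    move_straight(np.r_[g2,ZG+top+.012]); hold(.3)
    hit=move_straight(np.r_[g2,ZG+top-.004],speed=.012,contact_N=4)
    print("place hit",hit,read_position(),"want z",ZG+top,read_contact_force())
    open_gripper(); hold(.2)
    move_straight(np.r_[g2,ZG+top+.03],speed=.06); move_straight(np.r_[g2,.20]); print("t",read_clock())
def snap(tag):
    for n in("top","scene"):
        im=camera(n); cv2.imwrite(f"{n}_{tag}.png",im[:,:,::-1])
        cv2.imwrite(f"pics/{n}_{tag}.png",cv2.resize(im[:,:,::-1],(800,600),interpolation=cv2.INTER_CUBIC))
E
python3 - <<'E'
from h import *
p=fresh(np.array([.5643,.1556]))
pick_place(p,-1,(.5205,-.318),(-1,0))
snap("1")
E
```

```text
seen [0.4573 0.0116] [-0.915 -0.403] 0.069
seen [0.4616 0.1621] [-0.938  0.346] 0.0694
seen [0.5643 0.1556] [-0.999 -0.054] 0.0705
seen [ 0.587 -0.011] [-0.517  0.856] 0.0704
q6max [np.float64(0.61)]
desc hit False [0.54564062 0.13668051 0.02241279]
grip 0.011236850171870073
width carry 0.011195934481851185 F [-0.43162265  0.57906097 -6.67705689]
place hit True [ 0.50047878 -0.33599824  0.06216696] want z 0.062 [ 1.03924865 -0.12082278  6.96818624]
t 13.725
```

```bash
ls pics
```

```text
mb.png
mc.png
os.png
ot.png
scene0.png
scene_1.png
scz.png
top0.png
top_1.png
topz.png
topz2.png
```

View pics/top_1.png

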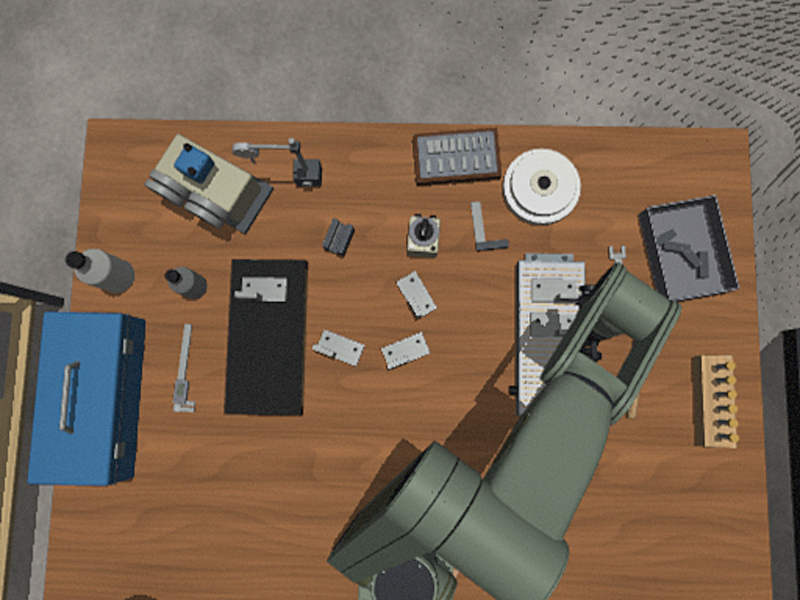

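View pics/scene_1.png

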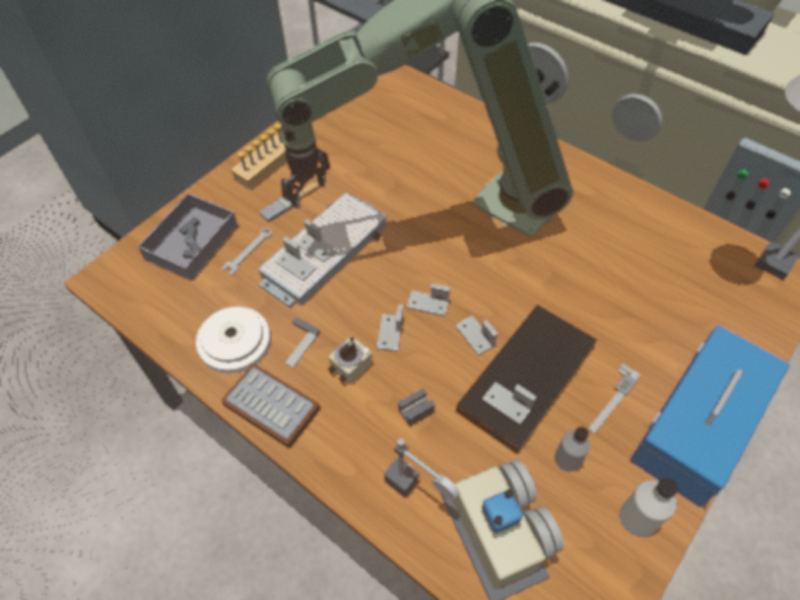

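The second left bracket now lies on the chuck at about (553,322) in the top view. The other three loose brackets are in clear view and haven't moved, so B is next.

```bash
sed -i 's/speed=.012,contact_N=4/speed=.007,contact_N=3/' h.py; python3 - <<'E'
from h import *
p=fresh(np.array([.587,-.011]))
pick_place(p,-1,(.4425,-.318),(-1,0))
snap("2")
p=fresh(np.array([.4616,.1621]))
pick_place(p,1,(.505,.326),(-1,-.0))
snap("3")
E
```

```text
seen [0.4574 0.0116] [-0.915 -0.403] 0.0693
seen [0.4616 0.1621] [-0.939  0.343] 0.0693
seen [ 0.587 -0.011] [-0.513  0.858] 0.0705
q6max [np.float64(1.01), np.float64(2.45)]
desc hit False [ 0.56160597 -0.00311395  0.02239914]
grip 0.011508572885237222
width carry 0.011425961396395885 F [ 0.24182851 -0.39288685 -6.0635305 ]
place hit True [ 0.42250095 -0.33602532  0.06213303] want z 0.062 [ 0.21029118 -0.33987548  5.5796088 ]
t 26.6917
seen [0.4574 0.0116] [-0.915 -0.403] 0.0692
seen [0.458  0.1859] [-0.937  0.349] 0.0704
q6max [np.float64(0.77), np.float64(2.54)]
desc hit False [0.44587735 0.2098538  0.02234945]
grip 0.011529889517583934
width carry 0.01103308392340651 F [-0.4351239  -0.56130997 -4.63491616]
place hit True [0.4850454  0.3440167  0.06220059] want z 0.062 [ 0.39536196 -0.67528749  5.79098057]
t 39.3083
```

View pics/top_3.png

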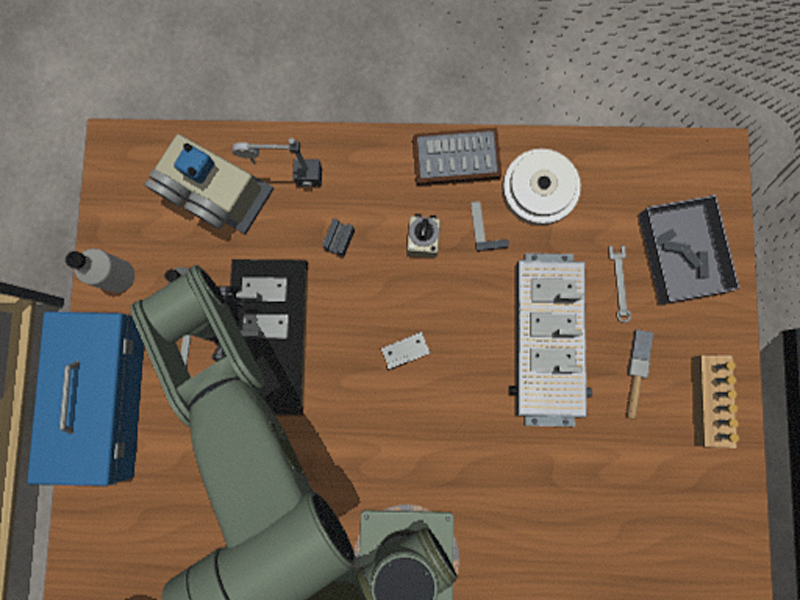

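View pics/scene_3.png

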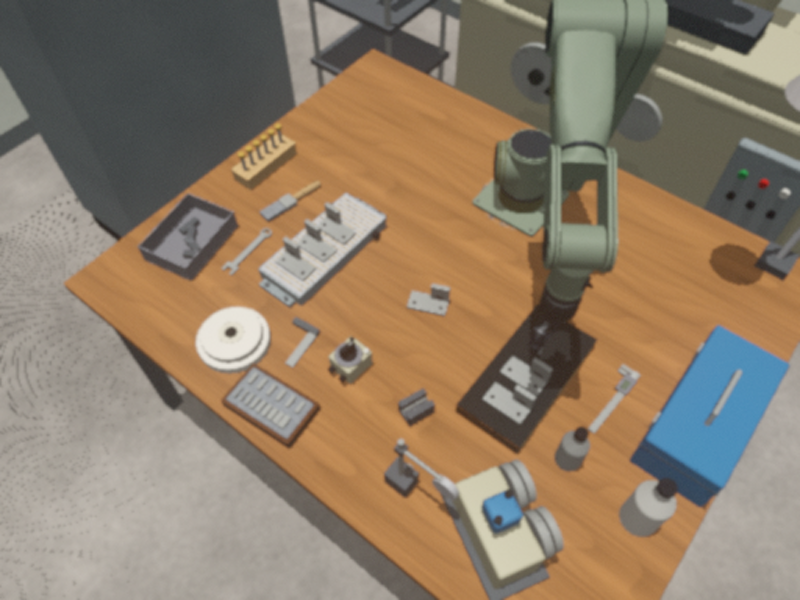

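Bracket C had been knocked about 24 mm, and the fresh picture caught it. Three lefts now lie in a row on the chuck at (553,290), (553,325) and (553,360), and two rights on the board. D is the last one.

```bash
python3 - <<'E'
from h import *
p=fresh(np.array([.4574,.0116]))
pick_place(p,1,(.423,.326),(-1,0))
snap("4a")
set_joints(HOME); snap("4")
im=cv2.imread("top_4.png"); sc=cv2.imread("scene_4.png")
cv2.imwrite("pics/sw.png",np.hstack([cv2.resize(im[125:170,250:295],(400,400),interpolation=cv2.INTER_CUBIC),cv2.resize(sc[205:250,200:245],(400,400),interpolation=cv2.INTER_CUBIC)]))
rgb=im[:,:,::-1].copy()
for p in poses(rgb,(140,160,200,270),.049): print("board",np.round(p['c'],4),np.round(p['n'],3),round(p['L'],4))
E
```

```text
seen [0.4574 0.0115] [-0.915 -0.403] 0.0692
q6max [np.float64(0.68)]
desc hit False [0.43209446 0.01992279 0.02229391]
grip 0.01120299009517778
width carry 0.011375334700233958 F [ 1.1740544  -0.33543519 -5.57308631]
place hit True [0.40303365 0.34402738 0.06217132] want z 0.062 [0.17303476 0.21026224 6.45683859]
t 51.8083
board [0.4214 0.3256] [-1.     0.006] 0.0705
board [0.5037 0.3272] [-1.   -0.01] 0.0699
board [0.5873 0.3348] [-1.    -0.003] 0.0703
```

View pics/top_4.png

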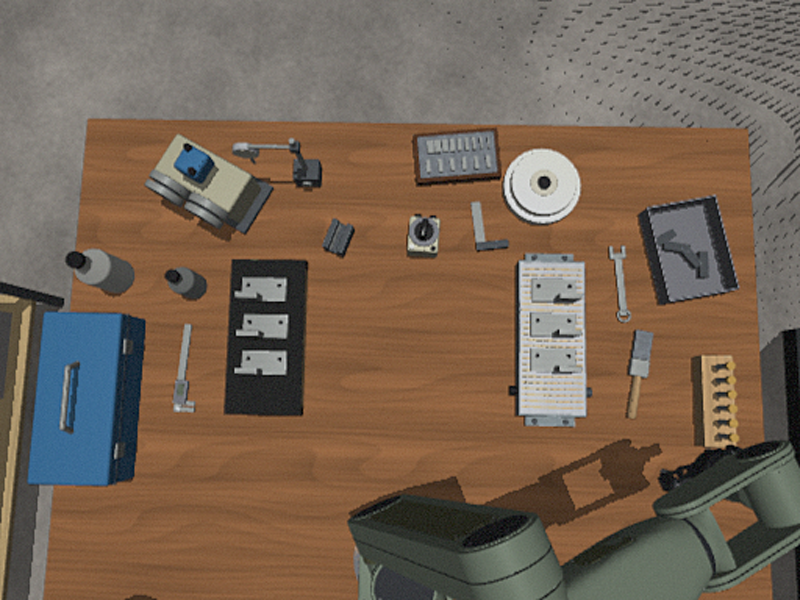

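View pics/sw.png

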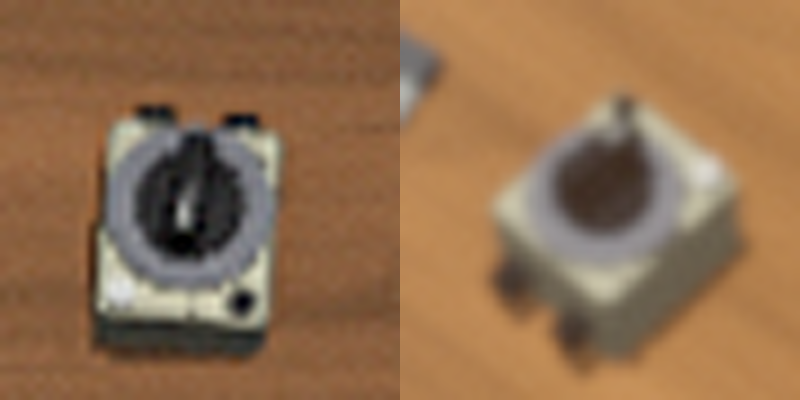

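Top view: the loose area is empty, with three rights on the board and three lefts on the chuck. In the switch crop the disc centre is at about (190,203), and the bar's far end is at about (200,140). I'll measure the axis and the bar direction.

```bash
python3 - <<'E'
from h import *
S=10
def crop(nm,x0,y0,w=50,h=50):
    im=cv2.imread(f"{nm}_4.png")
    return cv2.resize(im[y0:y0+h,x0:x0+w],None,fx=S,fy=S,interpolation=cv2.INTER_CUBIC)
pad=[]
for nm,(x0,y0),k in(("top",(247,125),0),("scene",(198,203),0)):
    c=crop(nm,x0,y0); h=cv2.cvtColor(c,cv2.COLOR_BGR2HSV)
    f=lambda q:(np.asarray(q,float)+.5)/S-.5+np.array([x0,y0])
    dark=((h[...,2]<85)).astype(np.uint8)*255
    ring=((h[...,2]>=85)&(h[...,1]<60)&((h[...,0]>95))).astype(np.uint8)*255
    # ring: largest comp
    cs,_=cv2.findContours(ring,cv2.RETR_EXTERNAL,cv2.CHAIN_APPROX_NONE); r=max(cs,key=cv2.contourArea)
    hull=cv2.convexHull(r); e=cv2.fitEllipse(hull)
    print(nm,"ring ell",np.round(e[0],1),np.round(e[1],1))
    for z in(.06,.063,.066): 
        W=ray(nm,f(hull[:,0]),z); cc,rr=cv2.minEnclosingCircle((W*1000).astype(np.float32)); print(z,"ring centre",np.round(ray(nm,f(e[0]),z),4),"encl",cc,rr)
    fill=np.zeros_like(dark); cv2.drawContours(fill,[hull],-1,255,-1)
    dm=cv2.bitwise_and(dark,fill); dm=cv2.morphologyEx(dm,cv2.MORPH_CLOSE,np.ones((9,9)))
    cs,_=cv2.findContours(dm,cv2.RETR_EXTERNAL,cv2.CHAIN_APPROX_NONE); d=max(cs,key=cv2.contourArea)
    e2=cv2.fitEllipse(d); print("dark ell",np.round(e2[0],1),np.round(e2[1],1),"z.074",np.round(ray(nm,f(e2[0]),.074),4))
    v=c.copy(); cv2.drawContours(v,[hull],-1,(0,255,0),1); cv2.drawContours(v,[d],-1,(0,0,255),1)
    pad.append(cv2.resize(v,(400,400)))
    g=cv2.createCLAHE(4,(4,4)).apply(h[...,2]); pad.append(None); cv2.imwrite(f"pics/g_{nm}.png",cv2.resize(cv2.convertScaleAbs(c,alpha=2.2,beta=-20),(400,400)))
cv2.imwrite("pics/sw2.png",np.vstack([np.hstack([p for p in pad if p is not None]),])); 
cv2.imwrite("pics/sw3.png",np.hstack([cv2.imread("pics/g_top.png"),cv2.imread("pics/g_scene.png")]))
E
```

```text
top ring ell [242.9 231.4] [182.8 185.8]
0.06 ring centre [[ 0.7249 -0.0249]] encl (725.7733154296875, -25.19502830505371) 34.20029830932617
0.063 ring centre [[ 0.7242 -0.0249]] encl (725.0238037109375, -25.177515029907227) 34.128055572509766
0.066 ring centre [[ 0.7234 -0.0249]] encl (724.2742309570312, -25.159955978393555) 34.0557861328125
dark ell [243.8 225.3] [118.3 140.8] z.074 [[ 0.7236 -0.0251]]
scene ring ell [251.7 244. ] [129.9 160.2]
0.06 ring centre [[ 0.7237 -0.0218]] encl (724.3704223632812, -21.787139892578125) 29.84488296508789
0.063 ring centre [[ 0.7249 -0.0205]] encl (725.5369262695312, -20.501998901367188) 29.779462814331055
0.066 ring centre [[ 0.726  -0.0192]] encl (726.7034301757812, -19.216859817504883) 29.714038848876953
dark ell [248.7 234.2] [ 79.4 104.3] z.074 [[ 0.7267 -0.0193]]
```

View pics/sw2.png

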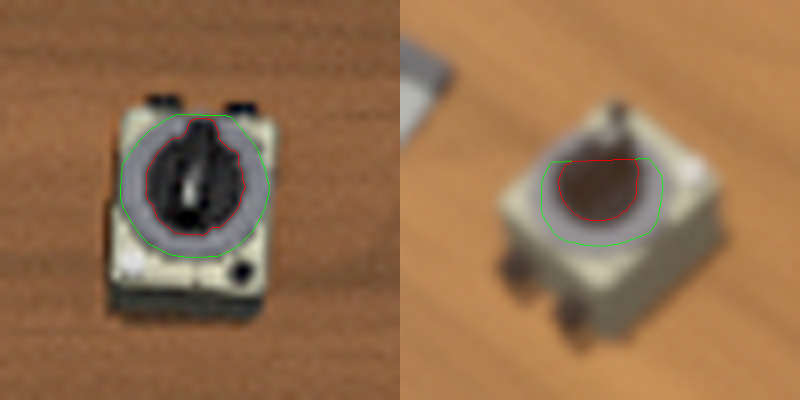

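View pics/sw3.png

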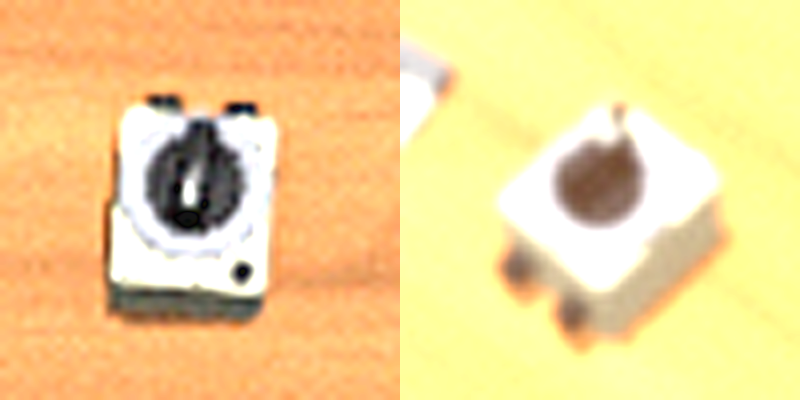

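```bash
python3 - <<'E'
from h import *
T=lambda u,v:np.array([247+u/8-.5,125+v/8-.5]); C=lambda u,v:np.array([198+u/8-.5,203+v/8-.5])
print("disc top",ray("top",T(195,187),.074),"disc scene",ray("scene",C(198,184),.074))
print("far end",ray("top",T(204,117),.104),"near end z.104",ray("top",T(188,222),.104), ray("top",T(188,222),.08))
print("white line ends",ray("top",T(194,163),.104),ray("top",T(187,205),.104))
print("scene tip",ray("scene",C(218,105),.104), "white", ray("scene",C(215,130),.104))
ax=np.array([.7225,-.0235]); 
vs=[]
for nm,o in(("top",(247,125)),("scene",(198,203))):
    im=cv2.imread(f"{nm}_4.png")[o[1]:o[1]+50,o[0]:o[0]+50]; v=cv2.resize(im,(400,400),interpolation=cv2.INTER_CUBIC)
    v=cv2.convertScaleAbs(v,alpha=1.5)
    th=np.radians(-6); d=np.array([np.cos(th),np.sin(th)]);n=np.array([-d[1],d[0]])
    for z,col in((.104,(0,255,0)),(.074,(0,0,255))):
        P=[np.r_[ax+i*.021*d+j*.007*n,z] for i,j in((-1,-1),(1,-1),(1,1),(-1,1))]
        cv2.polylines(v,[np.int32((proj(nm,P)-o+.5)*8)],True,col,1)
    P=[np.r_[ax+.022*np.array([np.cos(t),np.sin(t)]),.074] for t in np.linspace(0,6.28,40)]
    cv2.polylines(v,[np.int32((proj(nm,P)-o+.5)*8)],True,(255,0,0),1)
    vs.append(v)
cv2.imwrite("pics/sw4.png",np.hstack(vs))
E
```

```text
disc top [[ 0.72077705 -0.02496417]] disc scene [[ 0.72562393 -0.02113246]]
far end [[ 0.74420227 -0.02805117]] near end z.104 [[ 0.69791477 -0.02210037]] [[ 0.70361688 -0.02219092]]
white line ends [[ 0.72384938 -0.02415536]] [[ 0.70535122 -0.02152319]]
scene tip [[ 0.7004901 -0.028171 ]] white [[ 0.71134929 -0.02059025]]
```

View pics/sw4.png

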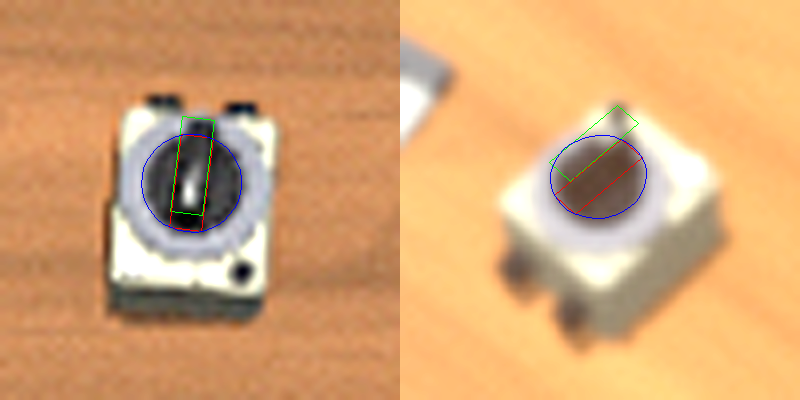

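The overlay agrees in both views: the axis is at about (0.722, −0.0245) and the bar's yaw is about −7.5°, with a far-to-near length of about 46 mm against the true 42 mm. Before turning the switch I'll check the chuck placement.

```bash
python3 - <<'E'
from h import *
im=cv2.imread("top_4.png")[:,:,::-1].copy()
S=6;x0,y0,x1,y1=330,160,380,245
c=cv2.resize(im[y0:y1,x0:x1],None,fx=S,fy=S,interpolation=cv2.INTER_CUBIC); g=cv2.cvtColor(c,cv2.COLOR_RGB2GRAY)
n,_,st,ce=cv2.connectedComponentsWithStats((g<95).astype(np.uint8))
P=[ (st[i,4],ray("top",(ce[i]+.5)/S-.5+[x0,y0],.049)[0]) for i in range(1,n) if 60<st[i,4]<400 and st[i,2]<25 and st[i,3]<25]
for a,p in P: print(a,np.round(p,4))
cv2.imwrite("pics/ck.png",cv2.resize(c[:,:,::-1],(352,600)))
th=np.radians(-7.5); nb=np.array([-np.sin(th),np.cos(th)])
def rot(v,a): return np.array([np.cos(a)*v[0]-np.sin(a)*v[1],np.sin(a)*v[0]+np.cos(a)*v[1]])
for sg in(1,-1):
    for a in(0,-.5,-1.05,-1.15): print(sg,a,[None if (j:=ik([.722,-.0245,z],ori(rot(sg*nb,a)))) is None else np.round(j,2).tolist() for z in(.08,.2)])
E
```

```text
287 [ 0.6716 -0.2758]
310 [ 0.6716 -0.3446]
163 [ 0.6073 -0.2855]
167 [ 0.6077 -0.3553]
137 [ 0.5295 -0.2834]
145 [ 0.5297 -0.3532]
106 [ 0.5058 -0.3942]
161 [ 0.4903 -0.3942]
70 [ 0.491  -0.4044]
135 [ 0.4508 -0.2825]
147 [ 0.4513 -0.3519]
1 0 [[-0.05, 0.66, 1.38, -0.0, 1.1, -1.49], [-0.05, 0.57, 1.22, -0.0, 1.34, -1.49]]
1 -0.5 [[-0.05, 0.66, 1.38, -0.0, 1.1, -0.99], [-0.05, 0.57, 1.22, -0.0, 1.34, -0.99]]
1 -1.05 [[-0.05, 0.66, 1.38, -0.0, 1.1, -0.44], [-0.05, 0.57, 1.22, -0.0, 1.34, -0.44]]
1 -1.15 [[-0.05, 0.66, 1.38, 0.0, 1.1, -0.34], [-0.05, 0.57, 1.22, 0.0, 1.34, -0.34]]
-1 0 [[-0.05, 0.66, 1.38, -0.0, 1.1, 1.65], [-0.05, 0.57, 1.22, -0.0, 1.34, 1.65]]
-1 -0.5 [[-0.05, 0.66, 1.38, -0.0, 1.1, 2.15], [-0.05, 0.57, 1.22, -0.0, 1.34, 2.15]]
-1 -1.05 [None, None]
-1 -1.15 [None, None]
```

View pics/ck.png

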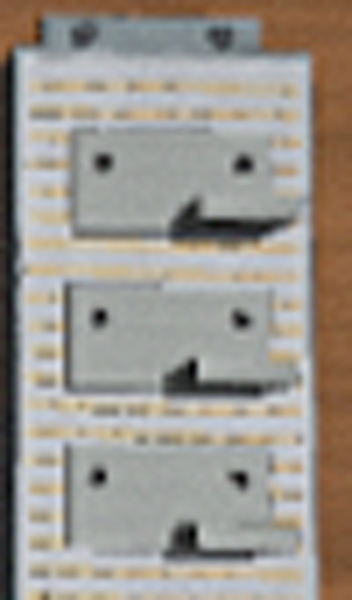

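All three chuck brackets lie square, within about 0.4°, roughly 78 mm apart and centred. The first bracket's hole positions are unchanged from the start picture. Now the switch.

```bash
cat > sw.py <<'E'
from h import *
ax=np.array([.722,-.0245]); th=np.radians(-7.5); nb=np.array([-np.sin(th),np.cos(th)])
def rot(v,a): return np.array([np.cos(a)*v[0]-np.sin(a)*v[1],np.sin(a)*v[0]+np.cos(a)*v[1]])
E
python3 - <<'E'
from sw import *
open_gripper()
move_ptp(np.r_[ax,.24],ori(nb)); move_straight(np.r_[ax,.13])
hit=move_straight(np.r_[ax,.080],speed=.05,contact_N=6); print("hit",hit,read_position())
if not hit:
    close_gripper(); hold(.3); print("w",read_grip_width(),"F",np.round(read_contact_force(),2),"T",np.round(read_torque(),2))
    for a in np.arange(.1,1.3,.1 ):
        if a>.85: break
        move_ptp(np.r_[ax,.080],ori(rot(nb,-a))); print(round(a,2),"F",np.round(read_contact_force(),2),"T",np.round(read_torque(),3))
E
```

```text
hit False [ 0.72229823 -0.02450313  0.08045575]
w 0.012816703740568407 F [-0.88 -0.66  2.15] T [-0.25  0.18  0.08]
0.1 F [-0.37 -1.47  3.18] T [-0.184  0.221 -0.154]
0.2 F [-0.22 -0.06  2.52] T [-0.059  0.204 -0.065]
0.3 F [-1.33  0.57  4.1 ] T [ 0.153  0.099 -0.004]
0.4 F [-0.77  1.71  3.26] T [ 0.36   0.001 -0.085]
0.5 F [0.06 4.12 3.72] T [ 0.713 -0.09  -0.102]
0.6 F [1.98 5.2  4.13] T [ 0.849 -0.21  -0.067]
0.7 F [1.75 6.38 3.26] T [ 0.922 -0.232 -0.041]
0.8 F [2.22 6.12 4.04] T [ 1.015 -0.351 -0.119]
```

```bash
python3 - <<'E'
from sw import *
for a in np.arange(.85,1.30,.03):
    move_ptp(np.r_[ax,.080],ori(rot(nb,-a))); hold(.1); T=read_torque(); print(round(a,2),"F",np.round(read_contact_force(),2),"T",np.round(T,3),"w",round(read_grip_width(),4))
    if abs(T[2])>1.0: print("STOP"); break
E
```

```text
0.85 F [2.84 6.5  3.59] T [ 1.022 -0.399 -0.044] w 0.0126
0.88 F [2.47 6.39 1.92] T [ 1.079 -0.386 -0.034] w 0.0128
0.91 F [3.44 6.91 3.87] T [ 1.084 -0.477 -0.075] w 0.0128
0.94 F [2.7  5.63 2.58] T [ 1.053 -0.495 -0.063] w 0.0127
0.97 F [2.97 7.27 2.81] T [ 1.091 -0.478 -0.026] w 0.0126
1.0 F [3.57 6.83 2.19] T [ 0.963 -0.53   0.296] w 0.0132
1.03 F [3.34 5.73 2.2 ] T [ 1.011 -0.504  1.225] w 0.013
STOP
```

Torque rises sharply at about 1.0 rad, to 1.2 N·m, so the switch is at its stop. I'll release, retreat and check.

```bash
python3 - <<'E'
from sw import *
open_gripper(); hold(.2); move_straight(np.r_[ax,.13],speed=.06); move_straight(np.r_[ax,.24]); set_joints(HOME); snap("5")
print(read_clock(),read_position())
im=camera("top")
for roi in((140,160,200,270),): 
    for p in poses(im,roi,.049): print("board",np.round(p['c'],4),np.round(p['n'],3))
a=cv2.imread("top_5.png");b=cv2.imread("scene_5.png")
cv2.imwrite("pics/sw5.png",np.hstack([cv2.resize(a[125:175,247:297],(400,400),interpolation=cv2.INTER_CUBIC),cv2.resize(b[203:253,198:248],(400,400),interpolation=cv2.INTER_CUBIC)]))
E
```

```text
70.5083 [ 0.24342081 -0.5210343   0.23087697]
board [0.4215 0.3256] [-1.     0.007]
board [0.5037 0.3271] [-1.    -0.007]
board [0.5873 0.3348] [-1.    -0.003]
```

View pics/sw5.png

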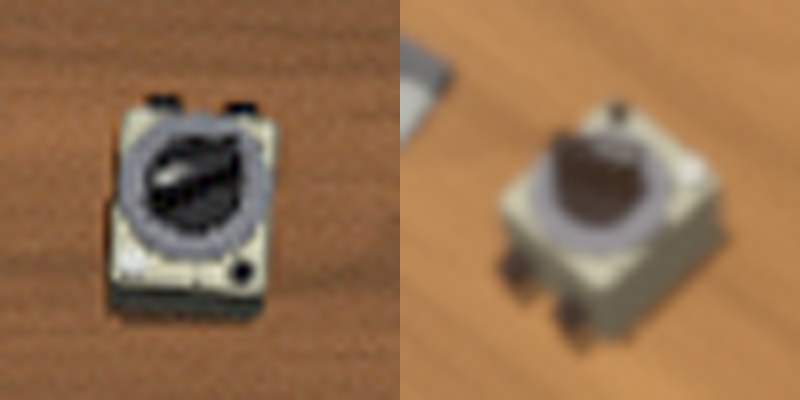

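View pics/scene_5.png

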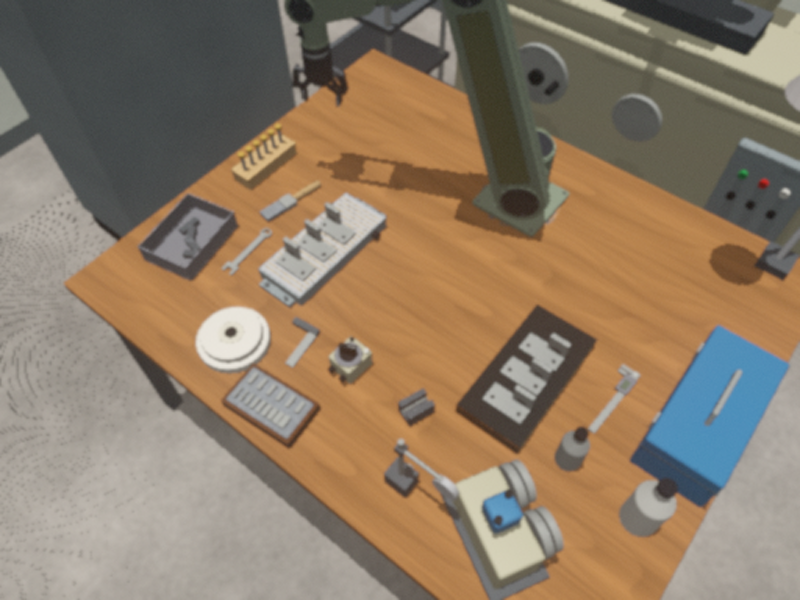

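View pics/top_5.png

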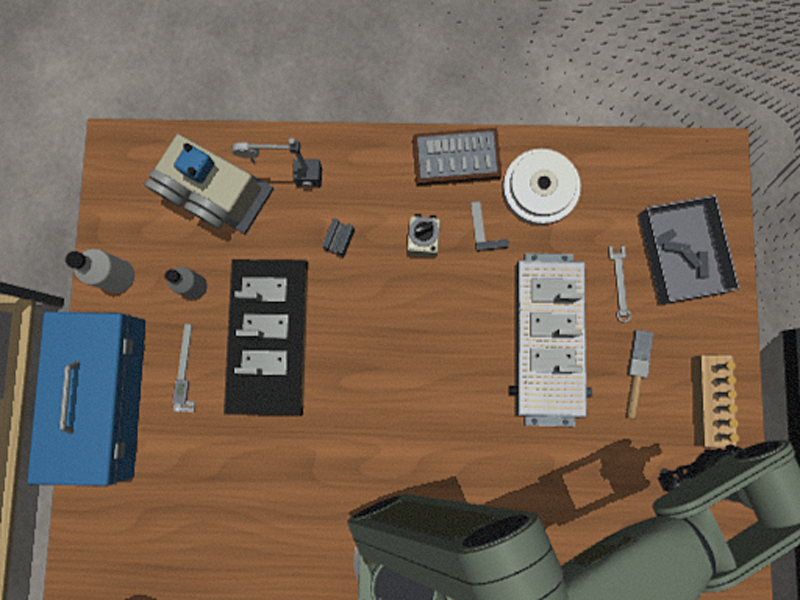

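The bar now points right and slightly up in the top crop, from about (150,180) to (240,145). That is about 60° clockwise of where it started. All the brackets and bystanders are in place.

```bash
python3 -c "
from rig import *
hand_in(); print(read_clock())"
```

```text
the job is handed in; nothing more can be done
the job is handed in; nothing more can be done
```

The job is handed in, at about 70 s on the robot's clock. The chuck bracket was left-hand, so I laid the two loose left-hand brackets across the chuck beside it. The two loose right-hand ones went on the board. Only then did I turn the switch clockwise to its stop.

- **Loose brackets:** There were four, two of each hand. One right-hand bracket was knocked about 24 mm partway through, and I re-measured it before picking it up.
- **Set-downs:** Every bracket touched down within 0.2 mm of the expected height, stopped by contact detection.
- **Chuck:** The three brackets lie square to within about 0.4° and about 78 mm apart, measured just before turning the switch.
- **Board:** The three brackets were unchanged to within 0.1 mm after the switch was turned.
- **Left alone:** The two brackets already laid out had not moved measurably in the pictures. The other things on the bench looked undisturbed.
- **Switch:** The stop showed as the torque rising to 1.2 N·m at about 1.0 rad of turn, slightly less than the nominal 1.05. I put the difference down to my estimate of the starting angle. The last picture shows the bar turned by about 60°.

No check failed. The two cameras disagreed by about 5 mm on the switch axis, and I used a point between them. That caused side forces of up to about 7 N while turning the switch.

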